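# Tip the tall discard bin over the edge stop

## Task

Empty the tall bin on the tipping stand: push it against the edge stop and tip it over the stop, without lifting it off the stand, so that it ends on its side and the used vial rolls right out of it into the discard tray. Leave the low bin with the clean vials standing where it is.

Things in the scene. Friction and masses are not known exactly. Their poses are not given: they have to be found in the camera images.
- stand: Fixed tipping stand. Origin: on the bench, mid-width, below the stop's robot-side face. +x level from ledge over stop to tray (away from robot), +y left along the stop, z up. Grey ledge: x -140 to 0 mm, top 45 mm above bench. Aluminium stop bar: x 0 to 10, top 55 mm above bench. Steel tray: x 10 to 180, floor 4 mm above bench, walls 4 mm thick, 40 high. All 300 mm wide (y -150 to 150).
- tall_bin: Bin to empty: loose white open plastic box, 60 (x) x 84 (y) x 120 mm tall, walls and floor 3 mm, 0.2 kg. Origin: centre of underside; z to its mouth, x roughly the stand's x. Stands on the left or right half of the ledge, 6 to 40 mm short of the stop. Pushed, it slides to the stop, then tips about the stop's top edge; past about 50 deg it falls over by itself and rests mouth-down in the tray.
- low_bin: Bystander on the other half of the ledge, centres about 144 mm apart: same white plastic and 60 x 84 mm footprint, but only 70 mm tall, loose, holding two clean vials. Origin: centre of its underside, z up.
- vial: The used vial: capped glass cylinder, 28 mm diameter, 60 mm long, 30 g, lying on the floor of the tall bin. Origin: its middle; y is its long axis. It rolls freely.

How it is judged:
By the outcome, as a careful person would: the job done as asked, in the order asked, and still so for the second after the job is handed in, with the robot touching nothing.
It also fails if it takes over 32 s, if anything falls off the work surface, if the arm or the gripper's body presses on something with over 40 N, if the wrist force passes 120 N, or if a joint passes its speed limit or range.

## Robot

A 7-joint arm with a two-finger parallel gripper is mounted at the origin on the work surface. World frame = base frame: x ahead of the robot, y to its left, z up, the work surface at z = 0. Lengths are in mm, angles in rad, forces in N, time in s.
With the tool pointing down it reaches from about 350 to 900 mm from the base axis. Payload 8.1 kg.
Tool frame: the origin (TCP) lies on the front face of the gripper's body, between the roots of the fingers; the fingertips stand 73 mm ahead of it and the grasp point (between the pads) lies 54 mm ahead of it; z points along the fingers, y is the line along which they close (so a half turn about z gives the same grasp; the last joint's range is limited). The gripper opens to 85 mm and grips with 20 to 120 N. Pads are 22 mm wide; open, the fingers measure 114 mm over their backs; the gripper's body (76 mm by 85 mm) begins 54 mm behind the grasp point. The pads swing forward as they close: fully open they stand 13 mm farther back than shut.
Start: joints at [-1.242, 0.434, 0.025, 1.573, -0.012, 1.134, -0.075], TCP at [261.592, 567.633, 303.923] pointing down, gripper open.
Joint ranges: [-2.62, 2.62], [-0.44, 2.09], [-1.27, 1.32], [0.08, 2.57], [-1.32, 4.46], [0.12, 2], [-2.74, 2.74]. Speed limits (rad/s): [2.22, 2.22, 3.01, 3.01, 3.14, 3.14, 3.14].

## Interface

Orientations are given as a unit quaternion [x, y, z, w].
In Python, from station import state, vision, env, models gives the robot as it stands. The module is installed in compiled form; this text tells all that it offers.
- The arm moves only by the shell command python3 -m pendant 'ROWS' [FORCE]. ROWS is text: rows parted by semicolons, each of 7 numbers parted by spaces: the opening, from -1 (shut) to 1 (fully open), then the shift along the tool's x, y, z in cm, then the turn, a rotation vector about the tool's x, y, z in rad. A call has 1 to 5 rows; each row shifts and turns the commanded pose from where the row before left it, along the tool's axes as they then stand; what a row does not reach is not made up. A row lasts 1/10 s, in which the tool goes at most 50 mm and 8.59 degrees, less where a joint would pass 70% of its speed; a pose out of reach is approached as far as the arm can. A call with a gripper value outside its range is refused whole. The fingers move at their own pace and stop on an object; FORCE is the grip in N (left out, the last holds). Time passes only in rows, so rows that do not move let the fingers close. It gives the time, the measured TCP pose, the force, the opening and the grip force at its end, in the units of the state.
- state(): the state, without advancing time (a new reading comes with each control period).
- vision.get_image(name): name is "scene" or "top"; returns (picture, depth): 420x560x3 uint8, blue, green, red; 420x560 float32, mm along the optical axis (not along the pixel's ray), 0 where there is no reading.
- vision.calibration(name): a dict with "camera_matrix" (3x3 intrinsics, pixels), "k1" (the pictures are not rectified: a ray, as slopes to the right and down, at radius r is drawn at 1 + k1 r^2 times it, then the intrinsics apply), "origin" and "rotation" of the camera in the world. Camera axes: x right, y down, z forward; pixel columns grow to the right and rows downward; lengths in mm; the calibration is good to about 2 mm. A picture is of the moment at which its call begins. calibration takes no time and is no camera call.
- env.finish_job(): hands the job in; it is judged then, once.
Trained networks look in the newest picture that a camera, given by its name, has taken for a name from the list of things; names that differ only in an ending like _2 or _b are one class to them, and where a whole thing is asked for, a point or a joint stands for the part that bears it (a point fixed in the world has none). Each returns a list of dicts, best first, with "score" (0 to 1); they miss things now and then, are a little off and sometimes report something else, mostly with a low value. They report only what shows in the picture. A call takes as long as a camera call.
- models.masks_of(camera, label): "mask" (420x560 bool, what is visible of it) and "location" ([column, row] in pixels, amid what is visible of it).
The state is a dict: "time": time; "joint_positions": joint angles; "qvel": joint speeds; "joint_torque": joint torques, N m; "ee_pos": TCP position; "eef_rot": TCP orientation; "force": force on the tool from outside, world axes, zero at the start; "ft_torque": the same for the moment, N m; "opening": opening from 0.0 (shut) to 1.0 (fully open); "grasp_force": force on a finger pad.
Only numpy, scipy, OpenCV 4.12 (cv2) and the standard library are available. Lean on these libraries where they do the work, as an engineer would, in place of code of your own. Each camera call takes 0.05 s, during which the arm holds its last target. There are 200 camera calls.

## Working session

There is one attempt and no reset: what is moved stays moved. The work goes in short steps, Python scripts to look and compute and a shell command to move; the robot and the scene stay as the last step left them, time stands still between calls to the robot, and variables do not carry over. Pictures are saved under pics/ and viewed, at most 10 in all, crops included, and the job is handed in when it is done.

```bash
mkdir -p pics; cat > h.py <<'E'
import numpy as np, cv2
from scipy.spatial.transform import Rotation as R
from station import state, vision, env, models
def cloud(name):
    im,d=vision.get_image(name); c=vision.calibration(name); K=np.array(c["camera_matrix"])
    v,u=np.mgrid[0:420,0:560].astype(np.float32)
    p=cv2.undistortPoints(np.stack([u.ravel(),v.ravel()],1).reshape(-1,1,2).astype(np.float64),K,np.array([c["k1"],0,0,0,0.])).reshape(420,560,2)
    P=np.dstack([p*d[...,None],d]) 
    W=P@np.array(c["rotation"]).T+np.array(c["origin"]); W[d==0]=np.nan
    return im,W
E
python3 - <<'E'
from h import *
a=[]
for n in("scene","top"):
    im,W=cloud(n); cv2.imwrite(f"pics/{n}0.png",im); np.save(n,W)
    for l in("tall_bin","low_bin","stand","vial"):
        for m in models.masks_of(n,l)[:2]:
            q=W[m["mask"]]; q=q[~np.isnan(q[:,0])]
            print(n,l,round(m["score"],2),np.round(m["location"]),m["mask"].sum(),np.round(np.percentile(q,[2,50,98],axis=0)).tolist() if len(q) else 0)
s=state();print(s["time"],s["ee_pos"],s["eef_rot"],s["force"])
E
```

```text
Traceback (most recent call last):
  File "h.py", line 9, in cloud
    W=P@np.array(c["rotation"]).T+np.array(c["origin"]); W[d==0]=np.nan
      ~^~~~~~~~~~~~~~~~~~~~~~~~~~
ValueError: matmul: Input operand 1 has a mismatch in its core dimension 0, with gufunc signature (n?,k),(k,m?)->(n?,m?) (size 4 is different from 3)
```

```bash
sed -i 's/np.array(c\["rotation"\]).T/R.from_quat(c["rotation"]).as_matrix().T/' h.py
python3 - <<'E'
from h import *
a=[]
for n in("scene","top"):
    im,W=cloud(n); cv2.imwrite(f"pics/{n}0.png",im); np.save(n,W)
    for l in("tall_bin","low_bin","stand","vial"):
        for m in models.masks_of(n,l)[:2]:
            q=W[m["mask"]]; q=q[~np.isnan(q[:,0])]
            print(n,l,round(m["score"],2),np.round(m["location"]),m["mask"].sum(),np.round(np.percentile(q,[2,50,98],axis=0)).tolist() if len(q) else 0)
s=state();print(s["time"],s["ee_pos"],s["eef_rot"],s["force"])
E
```

```text
scene tall_bin 0.66 [231. 203.] 6760 [[556.0, -75.0, 47.0], [616.0, -27.0, 126.0], [634.0, 17.0, 164.0]]
scene low_bin 0.73 [333. 206.] 3787 [[514.0, 59.0, 45.0], [572.0, 105.0, 90.0], [593.0, 151.0, 114.0]]
scene low_bin 0.71 [230. 203.] 6782 [[555.0, -76.0, 45.0], [616.0, -28.0, 125.0], [634.0, 17.0, 164.0]]
scene stand 0.83 [302. 314.] 38692 [[545.0, -91.0, 1.0], [696.0, 61.0, 5.0], [836.0, 232.0, 53.0]]
top tall_bin 0.9 [315. 174.] 2508 [[550.0, -75.0, 48.0], [604.0, -35.0, 121.0], [627.0, 16.0, 166.0]]
top low_bin 0.63 [230. 207.] 1729 [[509.0, 61.0, 47.0], [547.0, 108.0, 76.0], [586.0, 149.0, 117.0]]
top stand 0.7 [256. 148.] 24268 [[476.0, -102.0, 2.0], [672.0, 63.0, 11.0], [823.0, 225.0, 56.0]]
top vial 0.93 [312. 184.] 491 [[575.0, -58.0, 67.0], [590.0, -31.0, 74.0], [606.0, -5.0, 78.0]]
0.55 [261.59570738 567.62784357 303.91847657] [2.14257379e-01 9.76777239e-01 2.54384302e-05 1.54161732e-05] [0.61009712 0.40159981 0.68603024]
```

View pics/scene0.png

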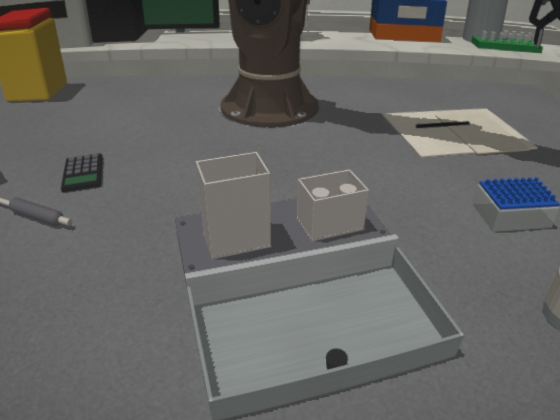

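View pics/top0.png

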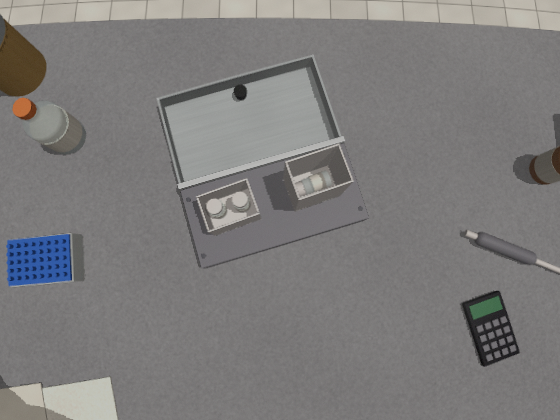

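```bash
python3 - <<'E'
from h import *
def rect(P): 
    r=cv2.minAreaRect(P[:,:2].astype(np.float32)); return r
T=np.load("top.npy").reshape(-1,3); S=np.load("scene.npy").reshape(-1,3)
A=np.vstack([T,S]); 
box=lambda P:P[(P[:,0]>430)&(P[:,0]<850)&(P[:,1]>-150)&(P[:,1]<260)]
for nm,W in(("top",T),("scene",S)):
    W=box(W)
    for l,a,b,c in(("tall",158,172,(-90,30)),("low",109,123,(40,170))):
        P=W[(W[:,2]>a)&(W[:,2]<b)&(W[:,1]>c[0])&(W[:,1]<c[1])]; print(nm,l,len(P),rect(P))
    P=W[(W[:,2]>51)&(W[:,2]<58)]
    # stop bar by PCA on robust line
    vx=cv2.fitLine(P[:,:2].astype(np.float32),cv2.DIST_HUBER,0,.01,.01).ravel(); print(nm,"stop",len(P),vx)
    P=W[(W[:,2]>41)&(W[:,2]<48)]; print(nm,"ledge",len(P),rect(P), np.median(P[:,2]))
    P=W[(W[:,2]>0)&(W[:,2]<8)];
E
```

```text
top tall 550 ((589.622802734375, -31.051395416259766), (60.69218063354492, 85.03124237060547), 18.989784240722656)
top low 544 ((548.075927734375, 104.82723999023438), (60.46054458618164, 83.16514587402344), 20.21796989440918)
top stop 1228 [ 2.9007199e-01 -9.5700485e-01  6.3025317e+02  5.6064785e+01]
top ledge 8802 ((645.9945678710938, 58.91896057128906), (319.69415283203125, 300.304931640625), 16.827787399291992) 45.49556914812712
scene tall 781 ((592.8096923828125, -30.374542236328125), (62.818519592285156, 84.86165618896484), 18.544065475463867)
scene low 545 ((551.4646606445312, 105.418701171875), (62.55192184448242, 84.67214965820312), 20.304611206054688)
scene stop 1862 [ 2.8658825e-01 -9.5805383e-01  6.3691266e+02  4.6122471e+01]
scene ledge 5997 ((648.6805419921875, 60.294281005859375), (321.2062072753906, 300.7070007324219), 16.66915512084961) 43.65703637638251
```

```bash
python3 -m pendant '0 0 0 0 0 0 -0.145;0 0 0 0 0 0 -0.145;0 0 0 0 0 0 -0.145;0 0 0 0 0 0 -0.145;0 0 0 0 0 0 -0.145'
python3 -m pendant '0 0 -4 0 0 0 0;0 0 -4 0 0 0 0;0 0 -4 0 0 0 0;0 0 -4 0 0 0 0;0 0 -4 0 0 0 0'
python3 -m pendant '0 0 -4 0 0 0 0;0 0 -4 0 0 0 0;0 0 -4 0 0 0 0;0 0 -4 0 0 0 0;0 0 -4 0 0 0 0'
cat >> h.py <<'E'
ex=np.array([.957,.289,0]);ey=np.array([-.289,.957,0]);O=np.array([628,53.7,0]);M=np.array([ex,ey,[0,0,1]])
def show():
    s=state();r=R.from_quat(s["eef_rot"]).as_matrix()
    print("t",round(s["time"],2),"tcp stand",np.round(M@(np.array(s["ee_pos"])-O),1),"z",np.round(M@r[:,2],3),"y",np.round(M@r[:,1],3),"F",np.round(M@s["force"],1),s["opening"])
if __name__=="__main__":show()
E
python3 h.py
```

```text
time: 1.05
ee_pos: [261.7, 567.6, 304.0]
eef_rot: [-0.149, 0.989, 0.0, 0.0]
force: [0.0, 0.6, 0.4]
opening: 0.5
grasp_force: 0.0
time: 1.55
ee_pos: [319.7, 374.6, 304.0]
eef_rot: [-0.146, 0.989, 0.0, 0.0]
force: [1.7, 0.1, 0.6]
opening: 0.502
grasp_force: 0.0
time: 2.05
ee_pos: [377.4, 183.1, 304.2]
eef_rot: [-0.146, 0.989, 0.0, 0.0]
force: [0.6, -0.1, 0.2]
opening: 0.498
grasp_force: 0.0
t 2.05 tcp stand [-202.4  196.2  304.2] z [ 0.001  0.    -1.   ] y [0. 1. 0.] F [ 0.6 -0.3  0.2] 0.49807322206264854
```

```bash
python3 -m pendant '0 0 -4.5 0 0 0 0;0 0 -4.5 0 0 0 0;0 0 -4.5 0 0 0 0;0 0 -4.5 0 0 0 0;0 0 -4.5 0 0 0 0'
python3 -m pendant '0 0 -4.2 0 0 -0.12 0;0 0 0 0 0 -0.12 0;0 0 0 0 0 -0.12 0;0 0 0 0 0 -0.12 0;0 0 0 0 0 -0.13 0'
python3 h.py
```

```text
time: 2.55
ee_pos: [442.4, -32.5, 304.3]
eef_rot: [-0.146, 0.989, 0.0, 0.001]
force: [0.6, 0.5, -0.7]
opening: 0.497
grasp_force: 0.0
time: 3.05
ee_pos: [453.9, -69.3, 304.2]
eef_rot: [-0.141, 0.949, 0.044, 0.277]
force: [0.4, 1.9, -0.4]
opening: 0.497
grasp_force: 0.0
t 3.05 tcp stand [-202.2  -67.3  304.2] z [ 0.539  0.007 -0.842] y [-0.004  1.     0.006] F [ 1.   1.7 -0.4] 0.4967292898273414
```

```bash
python3 -m pendant '0 2.5 0 3.55 0 0 0;0 2.5 0 3.55 0 0 0;0 2.5 0 3.55 0 0 0;0 2.5 -0.3 3.55 0 0 0;0 0 0 0 0 0 0'
python3 h.py
```

```text
time: 3.55
ee_pos: [452.7, -75.5, 244.2]
eef_rot: [-0.149, 0.953, 0.027, 0.261]
force: [-0.7, 0.0, -0.0]
opening: 0.499
grasp_force: 0.0
t 3.55 tcp stand [-205.1  -73.   244.2] z [ 0.506 -0.018 -0.862] y [-0.009  0.999 -0.026] F [-0.6  0.2 -0. ] 0.49876002928524166
```

```bash
python3 -c "
from h import *
s=state();print(np.round(s['joint_positions'],2))"; python3 -m pendant '0 0 0 0 0 0.14 0;0 0 0 0 0 0.14 0;0 0 0 0 0 0 0'; python3 h.py; python3 -c "
from h import *
s=state();print(np.round(s['joint_positions'],2))"
```

```text
[ 0.51  0.12 -0.34  2.33 -0.71  0.27  2.7 ]
time: 3.85
ee_pos: [457.0, -67.0, 246.9]
eef_rot: [-0.158, 0.97, 0.025, 0.184]
force: [0.2, 0.7, 0.3]
opening: 0.499
grasp_force: 0.0
t 3.85 tcp stand [-198.5  -66.1  246.9] z [ 0.364  0.001 -0.931] y [-0.028  0.999 -0.01 ] F [0.4 0.6 0.3] 0.4985705080358364
[ 0.25  0.13 -0.14  2.24 -0.3   0.45  2.26]
```

```bash
python3 -m pendant '0 -0.4 -0.1 2.9 0 0 0;0 -0.4 -0.1 2.9 0 0 0;0 -0.4 -0.1 2.9 0 0 0;0 -0.4 -0.1 2.9 0 0 0;0 0 0 0 0 0 0'
python3 h.py; python3 -c "
from h import *
s=state();print(np.round(s['joint_positions'],2))"
```

```text
time: 4.35
ee_pos: [510.5, -53.8, 140.7]
eef_rot: [-0.157, 0.97, 0.026, 0.182]
force: [0.5, 0.3, 0.4]
opening: 0.496
grasp_force: 0.0
t 4.35 tcp stand [-143.5  -68.9  140.7] z [ 0.362  0.004 -0.932] y [-0.027  0.999 -0.007] F [0.6 0.2 0.4] 0.49590704441469274
[ 0.23  0.39 -0.19  2.24 -0.35  0.18  2.29]
```

```bash
python3 -m pendant '0 -0.75 0 0.29 0 0 0.013;0 -0.75 -0.05 0.29 0 0 0.013;0 -0.75 -0.05 0.29 0 0 0;0 -0.56 0 0.22 0 0 0;0 -0.56 0 0.22 0 0 0'; python3 h.py
python3 - <<'E'
from h import *
im,W=cloud("scene"); cv2.imwrite("pics/s1.png",cv2.resize(im[120:300,140:440],None,fx=2.5,fy=2.5))
im,W=cloud("top"); W=W.reshape(-1,3); P=W[(W[:,2]>158)&(W[:,2]<168)]
P=(P-O)@M.T; P=P[(P[:,0]>-90)&(P[:,0]<20)&(P[:,1]<-20)&(P[:,1]>-130)]; print(cv2.minAreaRect(P[:,:2].astype(np.float32)))
E
```

```text
time: 4.85
ee_pos: [545.8, -44.4, 143.7]
eef_rot: [-0.144, 0.972, 0.028, 0.183]
force: [-2.8, -1.5, 3.5]
opening: 0.501
grasp_force: 2.0
t 4.85 tcp stand [-107.1  -70.1  143.7] z [ 0.364  0.002 -0.931] y [-0.002  1.     0.002] F [-3.1 -0.6  3.5] 0.5007403932638418
((-42.13145446777344, -71.29647064208984), (84.64291381835938, 60.7160758972168), 89.9346694946289)
```

View pics/s1.png

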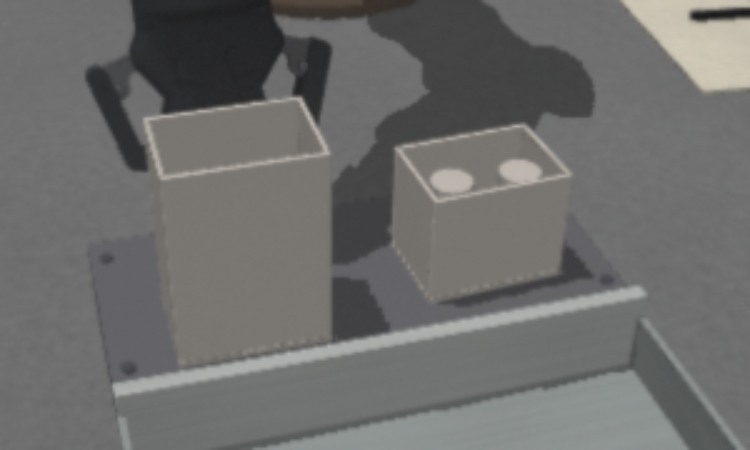

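The bin slides upright and square to the stop (front lower edge at about (250,350) in the crop), some 12 mm short; low bin untouched.

```bash
python3 -m pendant '0 -0.46 0 0.1 0 0 0;0 -0.46 0 0.18 0 0 0;0 -0.46 0 0.18 0 0 0'; python3 h.py
python3 - <<'E'
from h import *
im,W=cloud("top"); W=W.reshape(-1,3); P=W[(W[:,2]>150)&(W[:,2]<172)]
P=(P-O)@M.T; P=P[(P[:,0]>-90)&(P[:,0]<30)&(P[:,1]<-20)&(P[:,1]>-130)]; print(cv2.minAreaRect(P[:,:2].astype(np.float32)),np.percentile(P[:,2],[2,98]))
E
```

```text
time: 5.25
ee_pos: [558.8, -40.2, 143.4]
eef_rot: [-0.144, 0.972, 0.028, 0.182]
force: [-27.5, -9.1, 18.1]
opening: 0.499
grasp_force: 15.4
t 5.25 tcp stand [-93.4 -69.9 143.4] z [ 0.362  0.003 -0.932] y [-0.002  1.     0.003] F [-28.9  -0.8  18.1] 0.49899812871452454
((-43.8001594543457, -75.83003997802734), (109.16600036621094, 89.56676483154297), 88.6185302734375) [150.46735681 167.16131442]
```

```bash
python3 -m pendant '0 0.75 0 -0.29 0 0 0;0 -0.7 0 -1.7 0 0 0;0 -0.7 0 -1.7 0 0 0;0 -0.7 0 -1.7 0 0 0;0 -0.6 0 0.22 0 0 0'; python3 h.py
python3 -m pendant '0 -0.69 0 -0.07 0 0 0;0 -0.69 0 -0.07 0 0 0;0 -0.69 0 -0.07 0 0 0;0 -0.69 0 -0.07 0 0 0'; python3 h.py
python3 - <<'E'
from h import *
im,W=cloud("scene"); cv2.imwrite("pics/s2.png",cv2.resize(im[100:340,140:460],None,fx=2.4,fy=2.4))
E
```

```text
time: 5.8
ee_pos: [559.7, -40.8, 201.5]
eef_rot: [-0.144, 0.972, 0.028, 0.185]
force: [-1.1, -1.3, 2.5]
opening: 0.499
grasp_force: 1.0
t 5.8 tcp stand [-92.6 -70.7 201.5] z [ 0.367  0.001 -0.93 ] y [-0.002  1.     0.   ] F [-1.4 -0.9  2.5] 0.4992575968436334
time: 6.2
ee_pos: [582.7, -33.0, 211.2]
eef_rot: [-0.144, 0.972, 0.028, 0.182]
force: [0.3, 0.0, 0.4]
opening: 0.499
grasp_force: 0.2
t 6.2 tcp stand [-68.3 -69.8 211.2] z [ 0.363  0.003 -0.932] y [-0.002  1.     0.002] F [ 0.3 -0.1  0.4] 0.49931174474976764
```

View pics/s2.png

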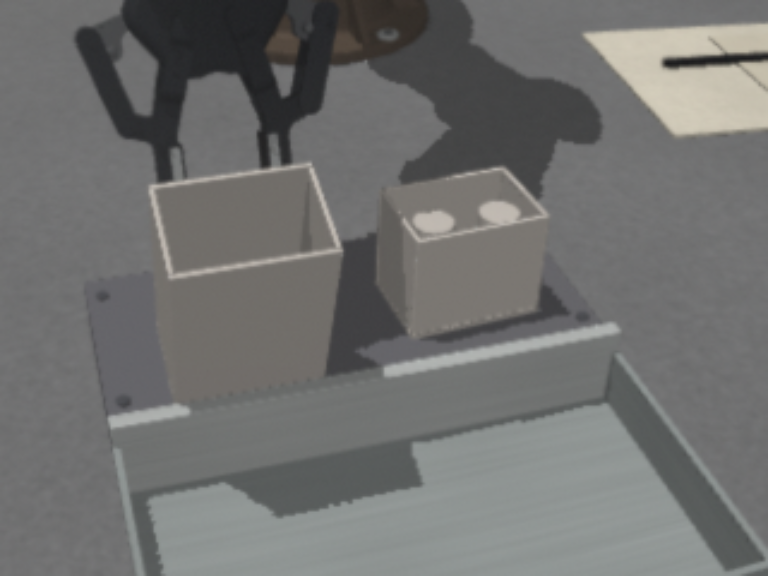

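The bin is at the stop and leaning over it (rim front edge about (255,262)). Continue along the arc.

```bash
python3 -m pendant '0 -0.57 0 0.1 0 0 0;0 -0.57 0 0.14 0 0 0;0 -0.57 0 0.14 0 0 0;0 -0.57 0 0.14 0 0 0;0 -0.57 0 0.14 0 0 0'; python3 h.py
python3 - <<'E'
from h import *
im,W=cloud("scene"); cv2.imwrite("pics/s3.png",cv2.resize(im[100:340,140:460],None,fx=2.4,fy=2.4))
E
```

```text
time: 6.75
ee_pos: [610.5, -24.7, 215.8]
eef_rot: [-0.144, 0.972, 0.028, 0.183]
force: [-0.5, -0.2, -0.3]
opening: 0.498
grasp_force: 0.1
t 6.75 tcp stand [-39.4 -69.9 215.8] z [ 0.363  0.003 -0.932] y [-0.002  1.     0.002] F [-0.5 -0.  -0.3] 0.49811280233053673
```

View pics/s3.png

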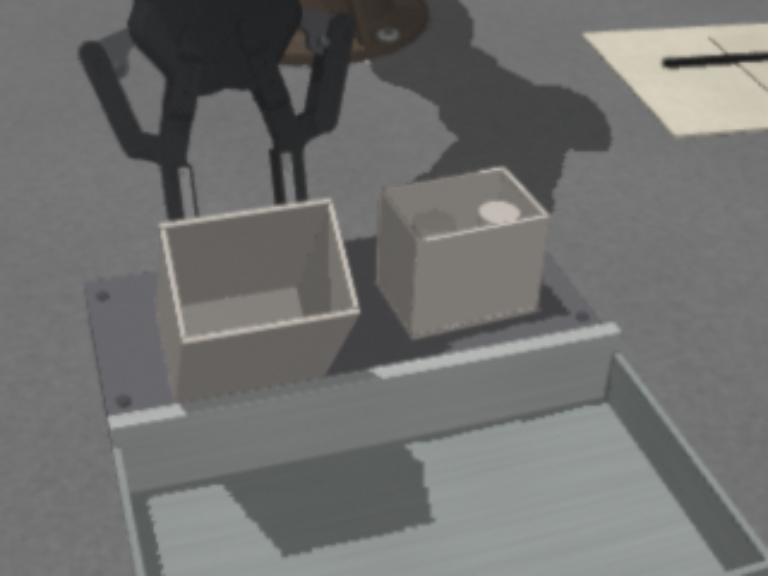

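About 35° tilted, base against the stop, low bin in place. Continue.

```bash
python3 -m pendant '0 -0.56 0 0.22 0 0 0;0 -0.56 0 0.22 0 0 0;0 -0.54 0 0.27 0 0 0;0 -0.54 0 0.27 0 0 0;0 -0.54 0 0.27 0 0 0'
python3 -m pendant '0 -0.54 0 0.27 0 0 0;0 -0.54 0 0.27 0 0 0;0 -0.54 0 0.27 0 0 0'; python3 h.py
python3 - <<'E'
from h import *
im,W=cloud("scene"); cv2.imwrite("pics/s4.png",cv2.resize(im[100:400,140:470],None,fx=2,fy=2))
E
```

```text
time: 7.3
ee_pos: [639.3, -15.9, 214.1]
eef_rot: [-0.144, 0.972, 0.028, 0.183]
force: [-0.1, 0.1, 1.0]
opening: 0.502
grasp_force: 0.0
time: 7.6
ee_pos: [656.6, -10.7, 212.5]
eef_rot: [-0.144, 0.972, 0.028, 0.183]
force: [0.6, -0.7, -0.1]
opening: 0.503
grasp_force: 0.0
t 7.6 tcp stand [  8.7 -69.9 212.5] z [ 0.364  0.003 -0.931] y [-0.002  1.     0.002] F [ 0.4 -0.9 -0.1] 0.5030335339317901
```

View pics/s4.png

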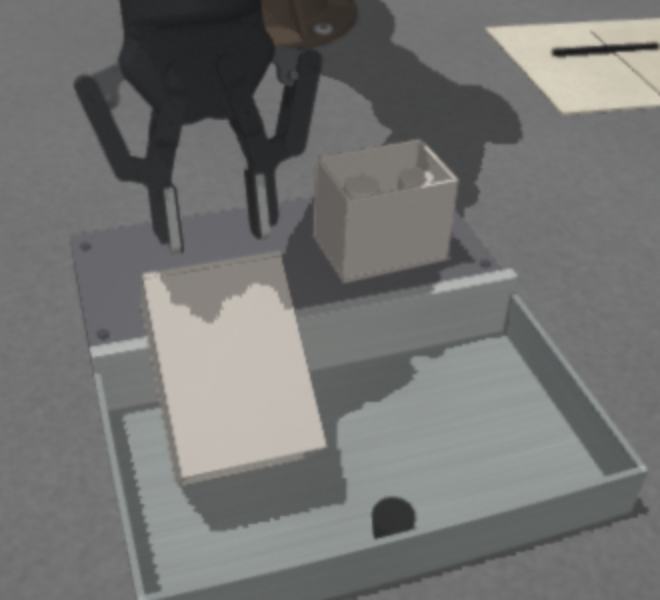

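The bin has fallen over the stop, mouth down in the tray (mouth edge about (250,465)). Retract, then check for the vial.

```bash
python3 -m pendant '0 0 0 -3 0 0 0;0 0 0 -3 0 0 0;0 2 0 -3 0 0 0;0 3 0 -2 0 0 0;0 3 0 -2 0 0 0'
python3 -m pendant '0 3.5 0 -2 0 0 0;0 3.5 0 -2 0 0 0;0 3 0 -1 0 0 0;0 0 0 0 0 0 0;0 0 0 0 0 0 0'; python3 h.py
python3 - <<'E'
from h import *
out=[]
for n in("scene","top"):
    im,W=cloud(n); out.append(im)
    for l in("vial","tall_bin","low_bin"):
        for m in models.masks_of(n,l)[:3]:
            q=W[m["mask"]]; q=(q[~np.isnan(q[:,0])]-O)@M.T
            print(n,l,round(m["score"],2),np.round(m["location"]),m["mask"].sum(),np.round(np.percentile(q,[2,50,98],axis=0)).tolist())
cv2.imwrite("pics/s5.png",np.hstack([cv2.resize(out[0][140:420,160:460],None,fx=1.3,fy=1.3),cv2.resize(out[1][50:270,150:380],(390,364))]))
E
```

```text
time: 8.15
ee_pos: [538.7, -46.7, 305.3]
eef_rot: [-0.145, 0.972, 0.028, 0.183]
force: [0.1, 0.3, 0.8]
opening: 0.501
grasp_force: 0.0
time: 8.65
ee_pos: [433.0, -79.2, 315.3]
eef_rot: [-0.144, 0.972, 0.028, 0.184]
force: [0.7, 0.6, -0.2]
opening: 0.5
grasp_force: 0.0
t 8.65 tcp stand [-225.   -70.8  315.3] z [ 0.365  0.002 -0.931] y [-0.001  1.     0.002] F [ 0.9  0.4 -0.2] 0.5001303194767837
scene vial 0.77 [272. 377.] 934 [[148.0, -109.0, 20.0], [161.0, -77.0, 29.0], [169.0, -50.0, 32.0]]
scene tall_bin 0.58 [249. 282.] 8040 [[22.0, -114.0, 7.0], [73.0, -75.0, 83.0], [117.0, -31.0, 119.0]]
scene low_bin 0.72 [252. 282.] 7995 [[22.0, -114.0, 8.0], [73.0, -74.0, 83.0], [117.0, -31.0, 119.0]]
scene low_bin 0.62 [331. 206.] 3630 [[-88.0, 29.0, 46.0], [-30.0, 65.0, 89.0], [-26.0, 112.0, 113.0]]
top vial 0.65 [278.  82.] 506 [[140.0, -107.0, 4.0], [150.0, -77.0, 29.0], [174.0, -50.0, 33.0]]
top tall_bin 0.76 [295. 128.] 3696 [[-14.0, -112.0, 52.0], [30.0, -69.0, 94.0], [112.0, -29.0, 121.0]]
top low_bin 0.78 [230. 207.] 1794 [[-94.0, 31.0, 46.0], [-62.0, 74.0, 74.0], [-32.0, 112.0, 117.0]]
```

View pics/s5.png

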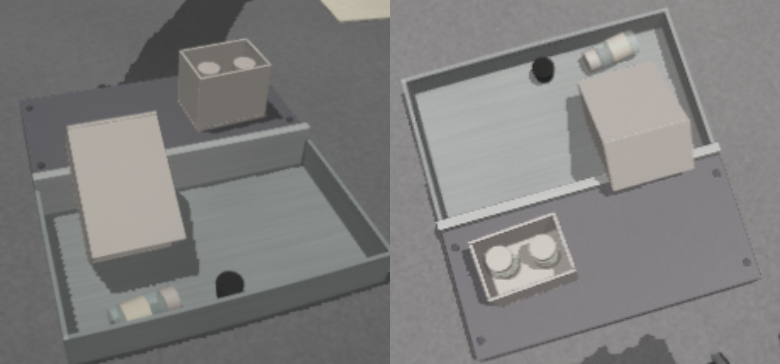

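The vial lies clear of the bin by the tray's far wall (about (143,305) in the left view). The bin is on its side over the stop, the low bin is unmoved and the arm is clear.

```bash
python3 -m pendant '0 0 0 0 0 0 0;0 0 0 0 0 0 0;0 0 0 0 0 0 0' >/dev/null; python3 -c "
from station import env; print(env.finish_job())"
```

```text
the job is handed in; nothing more can be done
None
```

The job is done and handed in at about 9 s: the tall bin is tipped over the stop onto its side, the used vial has rolled clear of it into the discard tray, and the low bin still stands where it was.

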